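Stack washed buffers and glass files crosswise to dry

ROBOT

A 6-joint arm with a two-finger parallel gripper is mounted at the origin on the work surface. World frame = base frame: x ahead of the robot, y to its left, z up, the work surface at z = 0. Lengths are in m, angles in rad, forces in N, time in s.
With the tool pointing down it reaches from about 0.3 to 0.75 m from the base axis. Payload 8.5 kg.
Tool frame: the origin (TCP) lies at the very end of the fingers, on their centre line; the grasp point (between the pads) lies 19 mm behind it; z points along the fingers, y is the line along which they close (so a half turn about z gives the same grasp; the last joint's range is limited). The gripper opens to 88 mm and grips with 3 to 60 N. Pads are 18 mm wide; open, the fingers measure 123 mm over their backs; the gripper's body (75 mm by 187 mm) begins 45 mm behind the grasp point.
Start: joints at [-1.436, 0.381, 1.297, -0, 1.464, -0.215], TCP at [0.188, -0.517, 0.2] pointing down, gripper open.
Joint ranges: [-3.11, 3.11], [-0.89, 2.33], [0.22, 2.48], [-1.42, 4.56], [0.17, 2.85], [-2.88, 2.88]. Speed limits (rad/s): [2.39, 2.39, 3.14, 3.14, 3.14, 3.14].

INTERFACE

Orientations are given as [roll, pitch, yaw] about the fixed x, y, z axes, in that order (R = Rz(yaw) Ry(pitch) Rx(roll)).
In Python, from workcell import * gives the robot as it stands.
- The arm moves only by the tool play_rows, never from a script. Its argument "series" is a list of rows, each a list of 3 entries, a list of its own where there are three numbers: the finger opening in m, from 0 to 0.0881, then the shift along the world's x, y, z in m, then the turn, a rotation vector about the world's x, y, z in degrees. A call has 1 to 20 rows; each row is the pose to reach, as a shift and turn from the pose commanded when the call began; what a row does not reach only later rows make up. A row lasts 1/8 s, in which the tool goes at most 62.5 mm and 10.7 degrees, less where a joint would pass 70% of its speed; a pose out of reach is approached as far as the arm can. A call with a gripper value outside its range is refused whole. The fingers move at their own pace and stop on an object; "grip_force" is the grip in N (left out, the last holds). Time passes only in rows, so rows that repeat a pose let the fingers close. It gives the time, the measured TCP pose, the force, the opening and the grip force at its end, in the units of the state.
- read_state(): the state, without advancing time (a new reading comes with each control period).
- read_camera(name): name is "scene" or "side" or "wrist"; returns the picture (384x512x3 uint8, blue, green, red); there is no depth.
- camera_model(name): a dict with "fx", "fy", "cx", "cy" (pixels), "world_to_cam" (4x4, takes a point from world to camera coordinates). Camera axes: x right, y up, looking along -z (the intrinsics and any distortion apply to the point x, -y, -z); pixel columns grow to the right and rows downward; lengths in m; the calibration is good to about 2 mm. A picture is of the moment at which its call begins: read the wrist's pose just before it. camera_model takes no time and is no camera call; for the wrist camera it gives the pose at the moment of the call.
- close_job(): hands the job in; it is judged then, once.
The state is a dict: "time": time; "joint_positions": joint angles; "dq": joint speeds; "tau": joint torques, N m; "position": TCP position; "eef_rot": TCP orientation; "contact_force": force on the tool from outside, world axes, zero at the start; "moment": the same for the moment, N m; "opening": finger opening in m; "gripper_force": force on a finger pad.
Only numpy, scipy, OpenCV 4.12 (cv2) and the standard library are available. Lean on these libraries where they do the work, as an engineer would, in place of code of your own. Each camera call takes 0.05 s, during which the arm holds its last target. There are 200 camera calls.

TASK

Build the drying stack up on the two wooden boards already laid in the blue tray: lay the two black-padded wooden buffers flat across them, side by side, then the two frosted glass files flat across the buffers, side by side, so that each layer lies square to the one below and centred on it, with an air gap of about 6 cm between the two pieces of a layer. Set the glass files down gently, do not drop them, and do not shift the laid boards or disturb anything else on the sill.

Things in the scene. Friction and masses are not known exactly. Their poses are not given: they have to be found in the camera images.
- tray: shallow blue plastic tray, fixed to the sill, 250 mm (x) x 320 mm (y) outside; floor 4 mm thick, rim 5 mm thick and 16 mm high above the sill. Origin: centre of its underside, level with the sill
- holder: spring clip holder pinching a practice nail wheel, fixed in the tray: black foot 60 x 36 mm, above it an upright wheel 116 mm across in the plane of this body's x and z axes, up to 164 mm high, about 14 mm thick. Origin: centre of the foot's underside on the tray floor
- laid1: wooden buffer, 150 x 28 x 14 mm (long, wide, thick), pale wood with a white pad on its upper face; one of the two already laid loose in the tray, flat and parallel, 88 mm apart between centres (60 mm gap). Origin: centre of its underside; x along its length, z up through the pad
- laid2: wooden buffer, 150 x 28 x 14 mm (long, wide, thick), pale wood with a white pad on its upper face; the other one already laid in the tray, 88 mm from laid1 along laid1's +y. Origin: centre of its underside; x along its length, z up through the pad
- laid_mid (a point): middle of the laid pair at the height of its upper faces: 44 mm along laid1's +y and 14 mm above its underside; axes as laid1's (x along the laid boards, y across them)
- buffer1: wooden buffer, 150 x 28 x 14 mm (long, wide, thick), pale wood with a black pad on its upper face; one of the two to be stacked, lying loose on the sill, about 50 g. Origin: centre of its underside; x along its length, z up through the pad
- buffer2: wooden buffer, 150 x 28 x 14 mm (long, wide, thick), pale wood with a black pad on its upper face; the other one to be stacked, the same as buffer1. Origin: centre of its underside; x along its length, z up through the pad
- file1: frosted glass file, 160 x 26 x 8 mm (long, wide, thick), pale aqua with a pink end (its -x end), straight flat bar, lying loose on the sill, about 80 g, fragile. Origin: centre of its underside; x along its length, z up
- file2: the other frosted glass file, the same as file1
- polish_red: standing nail-polish bottle, red with a black cap: round body 30 mm across and 36 mm high, slim cap 17 mm across up to 64 mm; bystander, light and easily knocked over. Origin: centre of its foot
- polish_violet: standing nail-polish bottle, violet with a black cap: round body 30 mm across and 36 mm high, slim cap 17 mm across up to 64 mm; bystander, light and easily knocked over. Origin: centre of its foot
- polish_cream: standing nail-polish bottle, cream with a brass cap: round body 30 mm across and 36 mm high, slim cap 17 mm across up to 64 mm; bystander, light and easily knocked over. Origin: centre of its foot
- tin: round aluminium tin with its screw lid on, 59 mm across and 34 mm high, standing loose in the tray beside the holder; bystander. Origin: centre of its underside
- lotion: upright lotion pump bottle, 54 mm across, 147 mm high, at the sill's far edge; bystander. Origin: centre of its foot; the spout points along its -x, 40 mm out
- block: yellow sanding block, 95 x 28 x 28 mm, lying on the sill near the robot; bystander. Origin: centre of its underside, x along its length

How it is judged:
On the way:
1. the two wooden buffers lie across the laid boards, side by side, let go (((x of buffer1 in the frame of laid_mid between 0.028 and 0.06 m and x of buffer2 in the frame of laid_mid between -0.06 and -0.028 m) or (x of buffer2 in the frame of laid_mid between 0.028 and 0.06 m and x of buffer1 in the frame of laid_mid between -0.06 and -0.028 m)) and y of buffer1 in the frame of laid_mid between -0.02 and 0.02 m and z of buffer1 in the frame of laid_mid between -0.004 and 0.004 m and angle between the x axis of each of buffer1, buffer2 and the y axis of laid1, either way round below 0.17 rad and angle between each of buffer1, buffer2's own z axis and vertical below 0.05 rad and linear speed of each of buffer1, buffer2 below 0.03 m/s and y of buffer2 in the frame of laid_mid between -0.02 and 0.02 m and z of buffer2 in the frame of laid_mid between -0.004 and 0.004 m and contact force between the fingers and buffer1 below 0.05 N and contact force between the fingers and buffer2 below 0.05 N), for 0.2 s.
At the end, for the whole second after the job is handed in: Both buffers rest on both laid boards and both files on both buffers: flat, layers square within 0.17 rad, one piece each side of the middle, its centre line 28 to 60 mm off, centred lengthwise within 20 mm, heights within 4 mm, at rest (((x of buffer1 in the frame of laid_mid between 0.028 and 0.06 m and x of buffer2 in the frame of laid_mid between -0.06 and -0.028 m) or (x of buffer2 in the frame of laid_mid between 0.028 and 0.06 m and x of buffer1 in the frame of laid_mid between -0.06 and -0.028 m)) and y of buffer1 in the frame of laid_mid between -0.02 and 0.02 m and z of buffer1 in the frame of laid_mid between -0.004 and 0.004 m and angle between the x axis of each of buffer1, buffer2 and the y axis of laid1, either way round below 0.17 rad and angle between each of buffer1, buffer2, file1, file2's own z axis and vertical below 0.05 rad and linear speed of each of buffer1, buffer2, file1, file2 below 0.03 m/s and y of buffer2 in the frame of laid_mid between -0.02 and 0.02 m and z of buffer2 in the frame of laid_mid between -0.004 and 0.004 m and ((y of file1 in the frame of laid_mid between 0.028 and 0.06 m and y of file2 in the frame of laid_mid between -0.06 and -0.028 m) or (y of file2 in the frame of laid_mid between 0.028 and 0.06 m and y of file1 in the frame of laid_mid between -0.06 and -0.028 m)) and x of file1 in the frame of laid_mid between -0.02 and 0.02 m and z of file1 in the frame of laid_mid between 0.01 and 0.018 m and angle between the x axis of each of file1, file2 and the x axis of laid1, either way round below 0.17 rad and x of file2 in the frame of laid_mid between -0.02 and 0.02 m and z of file2 in the frame of laid_mid between 0.01 and 0.018 m and angular speed of each of buffer1, buffer2, file1, file2 below 0.2 rad/s); the robot touches nothing.
It fails at once if a bystander (a polish bottle, the tin, the lotion bottle or the sanding block) is shifted more than 15 mm or tipped over (distance of any of polish_red, polish_violet, polish_cream, tin, lotion, block from where it was at the start of the episode above 0.015 m or angle between any of polish_red, polish_violet, polish_cream, tin, lotion, block's own z axis and vertical above 0.4 rad).
It fails at once if one of the two boards already laid in the tray is shifted more than 12 mm (distance of any of laid1, laid2 from where it was at the start of the episode above 0.012 m).
It fails at once if a glass file is dropped: it falls freely, touching nothing, faster than 0.6 m/s (a drop of some 18 mm) ((linear speed of file1 above 0.6 m/s and contact force between file1 and anything else below 0.01 N) or (linear speed of file2 above 0.6 m/s and contact force between file2 and anything else below 0.01 N)).
It also fails if it takes over 72 s, if anything falls off the work surface, if the arm or the gripper's body presses on something with over 40 N, if the wrist force passes 120 N, or if a joint passes its speed limit or range.

## Working session

There is one attempt and no reset: what is moved stays moved. The work goes in short steps, Python scripts to look and compute and a tool call to move; the robot and the scene stay as the last step left them, time stands still between calls to the robot, and variables do not carry over. Pictures are saved under pics/ and viewed, at most 10 in all, crops included, and the job is handed in when it is done.

Besides the shell and the picture viewer there is one more tool, called as a command line: name --argument value ..., lists and objects as JSON in quotes. play_rows: Moves the arm, as the interface text tells. Its arguments: {"type":"object","properties":{"series":{"type":"array","items":{"type":"array"}},"grip_force":{"type":"number"}},"required":["series"]}

```bash
mkdir -p pics
cat > h.py <<'E'
from workcell import *
import numpy as np, cv2
def cam(n):
    m=camera_model(n); return m
def proj(m,p):
    c=np.array(m["world_to_cam"])@np.append(p,1); x,y,z=c[0],-c[1],-c[2]
    return m["fx"]*x/z+m["cx"], m["fy"]*y/z+m["cy"]
def ray(m,u,v,h):
    W=np.linalg.inv(np.array(m["world_to_cam"]))
    d=W[:3,:3]@np.array([(u-m["cx"])/m["fx"],-(v-m["cy"])/m["fy"],-1.])
    o=W[:3,3]; return o+d*(h-o[2])/d[2]
E
python3 - <<'E'
from h import *
s=read_state(); print({k:np.round(v,3) for k,v in s.items()})
ims=[]
for n in("scene","side","wrist"):
    m=cam(n); print(n,{k:(np.round(v,3).tolist() if k!='world_to_cam' else np.round(np.linalg.inv(np.array(v)),3).tolist()) for k,v in m.items()})
    im=read_camera(n); cv2.imwrite(f"pics/{n}0.png",im)
    cv2.imwrite(f"pics/{n}0b.png",cv2.resize(im,(800,600),interpolation=cv2.INTER_CUBIC))
E
```

```text
{'time': np.float64(0.0), 'joint_positions': array([-1.436,  0.381,  1.298, -0.   ,  1.464, -0.215]), 'dq': array([-0.002,  0.001, -0.   , -0.   , -0.   , -0.   ]), 'tau': array([ 3.0000e-03, -4.3792e+01, -2.2456e+01,  7.2000e-02,  3.5000e-02,
       -0.0000e+00]), 'position': array([ 0.188, -0.516,  0.199]), 'eef_rot': array([-3.14, -0.  ,  0.35]), 'contact_force': array([-0.049,  0.001,  0.257]), 'moment': array([0.031, 0.001, 0.024]), 'gripper_force': np.float64(0.0), 'opening': np.float64(0.088)}
scene {'fx': 423.628, 'fy': 423.628, 'cx': 253.385, 'cy': 188.177, 'world_to_cam': [[0.538, -0.646, 0.542, 1.174], [0.843, 0.41, -0.348, -0.377], [0.003, 0.644, 0.765, 0.901], [0.0, 0.0, 0.0, 1.0]]}
side {'fx': 390.115, 'fy': 390.115, 'cx': 257.533, 'cy': 195.121, 'world_to_cam': [[-0.995, 0.081, -0.061, 0.52], [-0.101, -0.722, 0.685, 0.78], [0.012, 0.687, 0.726, 0.884], [0.0, 0.0, 0.0, 1.0]]}
wrist {'fx': 315.077, 'fy': 315.077, 'cx': 253.265, 'cy': 196.467, 'world_to_cam': [[0.342, 0.901, 0.267, 0.257], [-0.94, 0.329, 0.094, -0.491], [-0.003, -0.283, 0.959, 0.384], [0.0, 0.0, 0.0, 1.0]]}
```

View pics/scene0b.png

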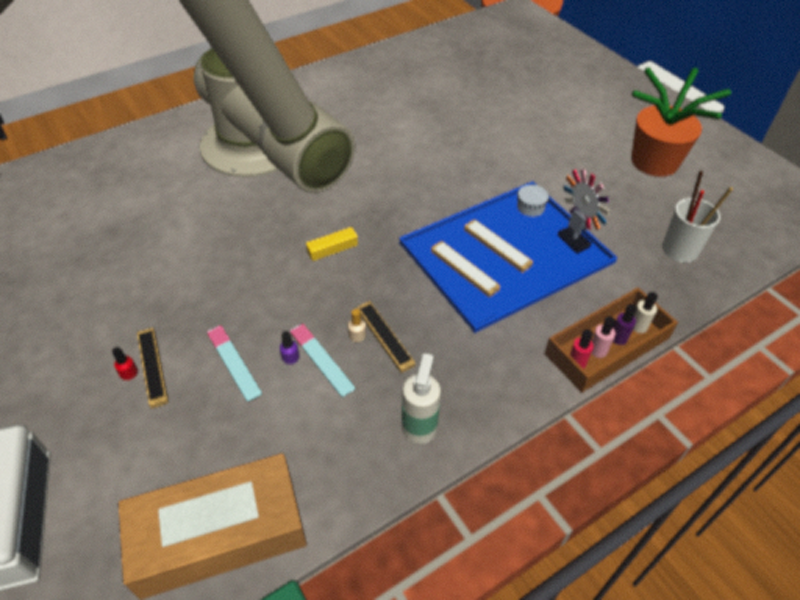

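View pics/side0b.png

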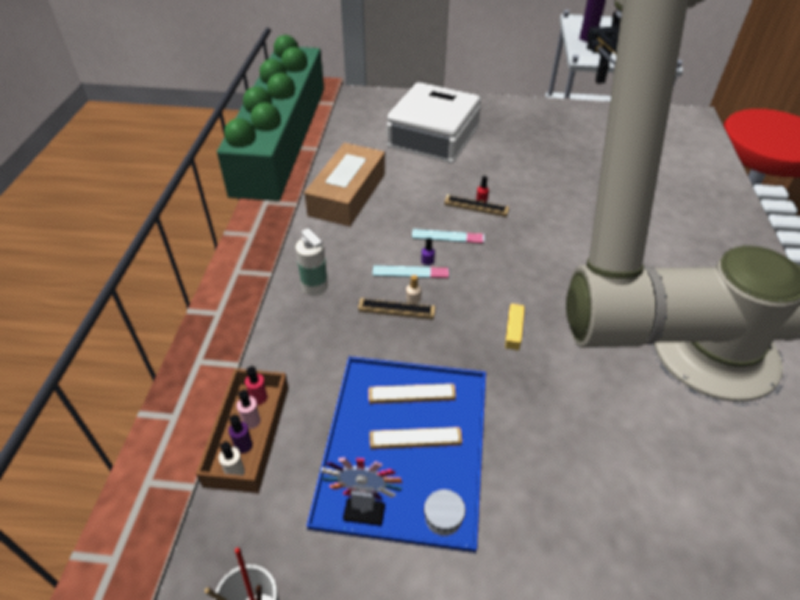

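Scene view (800x600): white-padded boards at (465,268) and (498,246) in the blue tray, black buffers at (151,366) and (386,335), and files at (234,362) and (322,360). Red, violet and cream bottles stand at (125,365), (289,348) and (357,325). The side view shows the same layout.

```bash
cat > m.py <<'E'
from h import *
def rects(n,im,m,sel,h,box,amin=40):
    hsv=cv2.cvtColor(im,cv2.COLOR_BGR2HSV); H,S,V=[hsv[...,i].astype(int) for i in range(3)]
    mk=sel(H,S,V).astype(np.uint8)
    out=[]
    cs,_=cv2.findContours(mk,cv2.RETR_EXTERNAL,cv2.CHAIN_APPROX_NONE)
    for c in cs:
        if cv2.contourArea(c)<amin: continue
        P=np.array([ray(m,u,v,h)[:2] for u,v in c[:,0,:].astype(float)])
        (cx,cy),(w,l),a=cv2.minAreaRect((P*1000).astype(np.float32))
        if w<l: a+=90
        a=(a+90)%180-90
        if not(box[0]<cx<box[1] and box[2]<cy<box[3]): continue
        out.append((round(cx),round(cy),round(max(w,l)),round(min(w,l)),round(a,1)))
    return sorted(out,key=lambda r:r[1])
black=lambda H,S,V:(V<55)
white=lambda H,S,V:(V>165)&(S<50)
glass=lambda H,S,V:((H>80)&(H<100)&(S>45)&(V>140))|(((H>160)|(H<5))&(S>70)&(V>150))
blue=lambda H,S,V:(H>105)&(H<125)&(S>150)&(V>70)
yell=lambda H,S,V:(H>20)&(H<32)&(S>150)&(V>100)
wood=lambda H,S,V:((H>8)&(H<28)&(S>80))
E
cat > a.py <<'E'
from m import *
for n in("scene","side"):
    im=cv2.imread(f"pics/{n}0.png"); m=cam(n); B=(150,800,-600,500)
    for nm,f,h in(("black",black,.014),("white",white,.018),("glass",glass,.008),("blue",blue,.016),("yellow",yell,.028)):
        print(n,nm,rects(n,im,m,f,h,B))
    for P in((.188,-.517,.2),(0,0,0),(.45,0,0)): print(P,np.round(proj(m,P)))
# bottle feet/caps by cap tops in both views (pixel/1.5625)
S,D=cam("scene"),cam("side")
for nm,a,b,h in(("red",(118,350),(484,180),.064),("violet",(287,335),(429,241),.064),("cream",(356,311),(413,280),.064),("lotion",(420,430),(317,288),0),("lspout",(426,357),(310,236),.147)):
    print(nm,[np.round(ray(c,p[0]/1.5625,p[1]/1.5625,h)[:2],3) for c,p in((S,a),(D,b))])
E
python3 a.py
```

```text
scene black [(591, -598, 185, 24, -18.1), (457, -385, 128, 17, -11.4), (606, -36, 127, 16, -1.8), (192, 94, 120, 41, -75.4), (794, 342, 47, 16, -61.7), (610, 383, 56, 34, -3.8)]
scene white [(739, -402, 127, 54, 75.6), (726, -34, 107, 58, -56.0), (556, 167, 138, 24, 9.2), (542, 253, 138, 24, 9.1), (476, 395, 54, 53, -5.0)]
scene glass [(540, -271, 120, 25, 0.4), (457, -271, 36, 28, 2.5), (530, -151, 37, 27, 3.4), (611, -146, 119, 26, 4.4)]
scene blue [(564, 258, 322, 254, 88.1)]
scene yellow [(388, -13, 98, 48, 84.9)]
(0.188, -0.517, 0.2) [-16. 135.]
(0, 0, 0) [161.  91.]
(0.45, 0, 0) [228. 173.]
side black [(605, -39, 127, 13, -2.3), (255, -12, 34, 27, 74.2), (607, 385, 55, 34, -2.0)]
side white [(778, -481, 134, 57, 75.6), (535, -261, 121, 31, -0.3), (160, -152, 129, 96, 6.4), (606, -137, 120, 30, 3.0), (556, 164, 147, 27, 9.1), (542, 251, 141, 27, 9.1), (489, 370, 56, 56, -85.7), (729, 498, 63, 24, -50.7)]
side glass [(455, -272, 33, 27, 6.6), (527, -152, 34, 24, 6.5)]
side blue [(559, 264, 320, 247, 88.2)]
side yellow []
(0.188, -0.517, 0.2) [387.  70.]
(0, 0, 0) [457. 225.]
(0.45, 0, 0) [303. 212.]
red [array([ 0.447, -0.418]), array([ 0.441, -0.41 ])]
violet [array([ 0.56 , -0.186]), array([ 0.552, -0.18 ])]
cream [array([ 0.577, -0.07 ]), array([ 0.575, -0.062])]
lotion [array([ 0.783, -0.082]), array([ 0.772, -0.082])]
lspout [array([ 0.758, -0.06 ]), array([ 0.77 , -0.072])]
```

View pics/wrist0b.png

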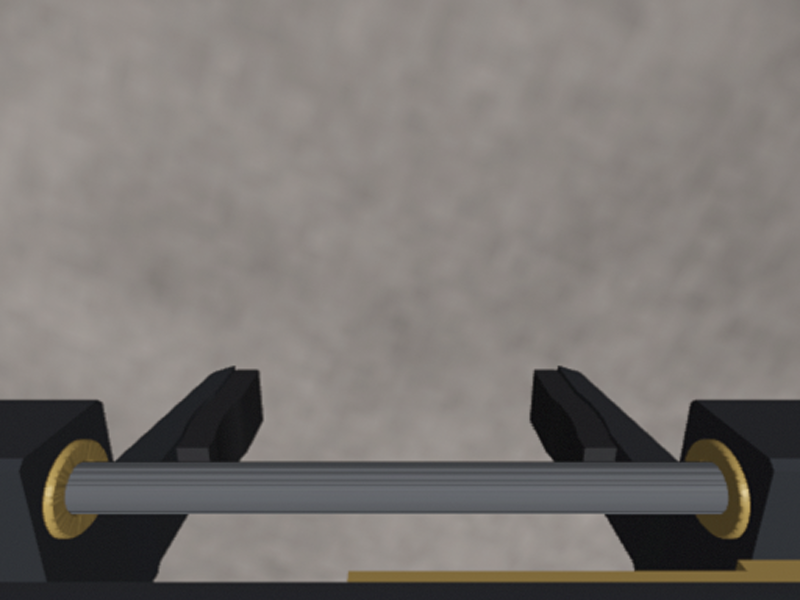

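Wrist view (800x600): bare sill ahead of the open fingers at (240,400) and (555,400). The scene and side measurements agree to within a few mm, so I move to a look pose over the left group.

play_rows --series '[[0.088,[0.06,0.05,0.05],[0,0,-10]],[0.088,[0.11,0.1,0.05],[0,0,-20]],[0.088,[0.16,0.15,0.05],[0,0,-20]],[0.088,[0.21,0.19,0.05],[0,0,-20]],[0.088,[0.21,0.19,0.05],[0,0,-20]],[0.088,[0.21,0.19,0.05],[0,0,-20]],[0.088,[0.21,0.19,0.05],[0,0,-20]]]' --grip_force 25

```text
time: 1.02
position: [0.3981, -0.327, 0.2494]
eef_rot: [-3.141, 0.001, 0.001]
contact_force: [-0.9, -0.7, -0.8]
opening: 0.0882
gripper_force: 0.0
```

```bash
cat > w.py <<'E'
from m import *
import sys
m=cam("wrist"); im=read_camera("wrist"); k=sys.argv[1]; s=read_state()
print(np.round(s["position"],3),np.round(s["eef_rot"],3),np.round(s["joint_positions"],2))
cv2.imwrite(f"pics/w{k}.png",im)
B=(300,800,-600,500)
for nm,f,h in(("black",black,.014),("white",white,.018),("glass",glass,.008)): print(nm,rects("w",im,m,f,h,B,150))
red=lambda H,S,V:((H>170)|(H<6))&(S>170)&(V>80)
vio=lambda H,S,V:(H>125)&(H<155)&(S>90)&(V>40)
print("red",rects("w",im,m,red,.036,B)); print("vio",rects("w",im,m,vio,.036,B))
E
python3 w.py 1
```

```text
[ 0.398 -0.327  0.249] [-3.141  0.    -0.   ] [-0.92  0.29  1.29 -0.    1.56  0.65]
black [(439, -380, 97, 19, -11.3), (564, -173, 26, 16, 57.2), (563, -32, 46, 20, -2.1)]
white [(531, -270, 110, 25, 0.4), (566, -151, 41, 25, 3.6)]
glass [(457, -269, 35, 26, 0.0), (529, -149, 36, 26, 3.9)]
red [(445, -414, 28, 27, 70.7)]
vio [(552, -193, 33, 28, 59.8)]
```

View pics/w1.png

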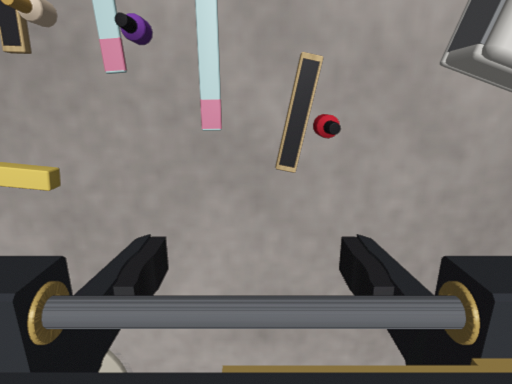

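The wrist view shows buffer A with corners near (302,53), (323,57), (297,172) and (276,167). The red bottle is beside it at (325,127), and the file pink ends are at (211,114) and (114,55).

Run:
```python
from m import *
m=cam("wrist"); im=cv2.imread("pics/w1.png")
P=np.array([ray(m,u,v,.014)[:2] for u,v in((302,53),(323,57),(297,172),(276,167))])*1000
print(np.round(P),P.mean(0).round(1))
for t in(70,85,95): print(t,rects("w",im,m,lambda H,S,V:V<t,.014,(300,600,-450,-340),150))
print("bott", np.round(ray(m,334,128,.064),3),np.round(ray(m,325,126,.036),3))
```

```text
[[ 530. -385.]
 [ 525. -411.]
 [ 381. -385.]
 [ 388. -356.]] [ 456.1 -384.6]
70 [(440, -428, 21, 15, 72.4), (456, -383, 134, 20, -11.4)]
85 [(440, -428, 23, 16, 79.0), (456, -383, 135, 20, -11.5)]
95 [(440, -428, 23, 16, 72.4), (456, -383, 135, 21, -11.4)]
bott [ 0.443 -0.419  0.064] [ 0.444 -0.414  0.036]
```

play_rows --series '[[0.06,[0.05,-0.03,0],[0,0,-6]],[0.06,[0.102,-0.066,-0.03],[0,0,-11.4]],[0.06,[0.102,-0.066,-0.08],[0,0,-11.4]],[0.06,[0.102,-0.066,-0.13],[0,0,-11.4]],[0.06,[0.102,-0.066,-0.18],[0,0,-11.4]],[0.06,[0.102,-0.066,-0.22],[0,0,-11.4]],[0.06,[0.102,-0.066,-0.24],[0,0,-11.4]],[0.06,[0.102,-0.066,-0.245],[0,0,-11.4]],[0.06,[0.102,-0.066,-0.245],[0,0,-11.4]],[0.02,[0.102,-0.066,-0.245],[0,0,-11.4]],[0.02,[0.102,-0.066,-0.245],[0,0,-11.4]],[0.02,[0.102,-0.066,-0.245],[0,0,-11.4]],[0.02,[0.102,-0.066,-0.245],[0,0,-11.4]],[0.02,[0.102,-0.066,-0.24],[0,0,-11.4]],[0.02,[0.102,-0.066,-0.22],[0,0,-11.4]],[0.02,[0.102,-0.066,-0.18],[0,0,-11.4]],[0.02,[0.102,-0.066,-0.13],[0,0,-11.4]],[0.02,[0.102,-0.066,-0.1],[0,0,-11.4]],[0.02,[0.102,-0.066,-0.1],[0,0,-11.4]]]' --grip_force 25

```text
time: 3.45
position: [0.5012, -0.3934, 0.1522]
eef_rot: [3.138, -0.004, -0.198]
contact_force: [0.8, 0.2, 0.1]
opening: 0.0199
gripper_force: 0.0
```

Run:
```python
from h import *
print(read_state()["joint_positions"].round(2) if hasattr(read_state()["joint_positions"],"round") else read_state()["joint_positions"])
im=read_camera("scene"); cv2.imwrite("pics/s1.png",cv2.resize(im[120:384,0:352],(800,600),interpolation=cv2.INTER_CUBIC))
```

```text
[-0.85  0.57  1.12  0.    1.45  0.92]
```

View pics/s1.png

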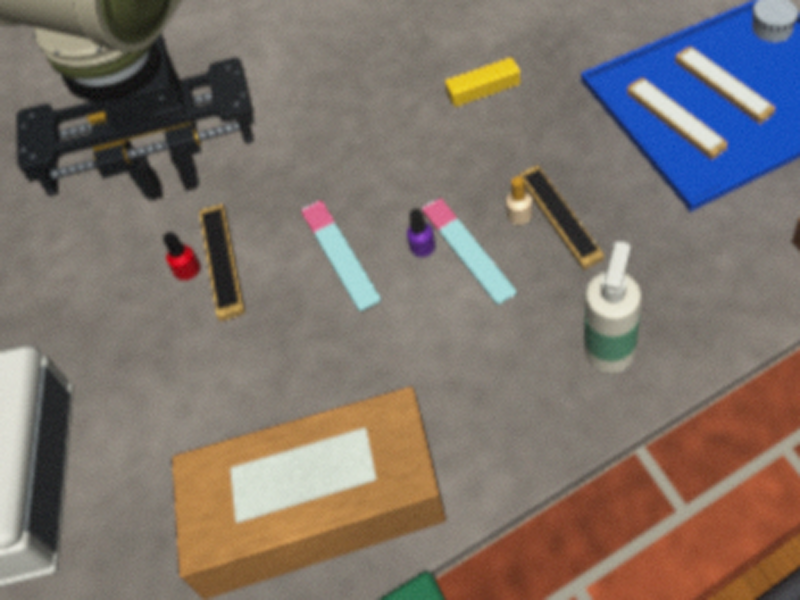

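The scene crop shows buffer A still on the sill with the gripper empty above it. The fingers probably close too slowly for the time I gave them, so I go down again and check before lifting.

play_rows --series '[[0.05,[0,0,0],[0,0,0]],[0.05,[0,0,0],[0,0,0]],[0.05,[0,0,-0.05],[0,0,0]],[0.05,[0,0,-0.1],[0,0,0]],[0.05,[0,0,-0.125],[0,0,0]],[0.05,[0,0,-0.14],[0,0,0]],[0.05,[0,0,-0.145],[0,0,0]],[0.05,[0,0,-0.145],[0,0,0]],[0.05,[0,0,-0.145],[0,0,0]]]' --grip_force 25

```text
time: 4.62
position: [0.5009, -0.3931, 0.0057]
eef_rot: [3.14, -0.001, -0.198]
contact_force: [-0.1, -0.5, 0.6]
opening: 0.05
gripper_force: 0.0
```

play_rows --series '[[0.015,[0,0,0],[0,0,0]],[0.015,[0,0,0],[0,0,0]],[0.015,[0,0,0],[0,0,0]],[0.015,[0,0,0],[0,0,0]]]'

```text
time: 5.12
position: [0.5005, -0.3927, 0.0047]
eef_rot: [-3.142, 0.0, -0.198]
contact_force: [0.0, -0.5, -0.0]
opening: 0.0155
gripper_force: 0.0
```

Run:
```python
from h import *
a=read_camera("scene")[150:300,30:230]; b=read_camera("wrist")
a=cv2.resize(a,(500,375),interpolation=cv2.INTER_CUBIC); b=cv2.resize(b,(300,225)); c=np.zeros((375,800,3),np.uint8); c[:,:500]=a; c[:225,500:]=b
cv2.imwrite("pics/s2.png",c)
```

```text
(no output)
```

View pics/s2.png

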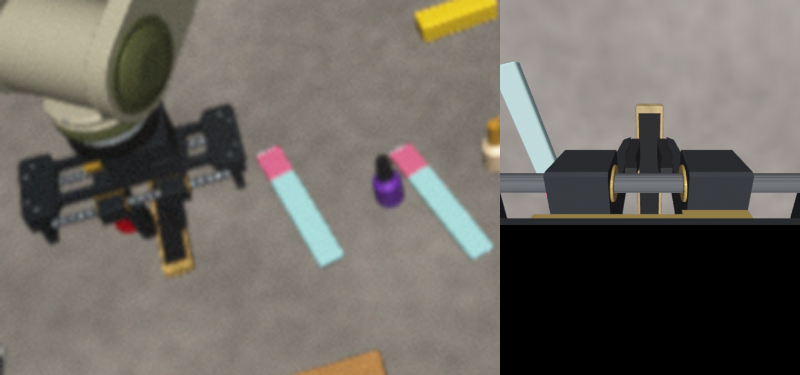

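The picture shows the fingers straddling the buffer near (165,215), but the opening reads 0.0155 with no force. I close further to learn where contact starts.

play_rows --series '[[0.0,[0,0,0],[0,0,0]],[0.0,[0,0,0],[0,0,0]],[0.0,[0,0,0],[0,0,0]],[0.0,[0,0,0],[0,0,0]]]'

```text
time: 5.72
position: [0.5005, -0.3927, 0.0046]
eef_rot: [-3.142, 0.0, -0.198]
contact_force: [0.3, -0.4, -0.4]
opening: 0.0004
gripper_force: 0.0
```

Run:
```python
from h import *
s=read_state(); print(s["opening"],s["gripper_force"],s["position"],s["contact_force"])
b=read_camera("wrist")[140:384]
side=read_camera("side"); m=cam("side"); u,v=map(int,proj(m,s["position"])); print(u,v)
d=cv2.resize(side[v-45:v+30,u-50:u+50],(400,300),interpolation=cv2.INTER_CUBIC)
c=np.zeros((300,800,3),np.uint8); c[:,400:]=d; c[:,:400]=cv2.resize(b[:,100:410],(400,300))
cv2.imwrite("pics/s3.png",c)
```

```text
0.0004451706273245459 0.0 [ 0.50049266 -0.39265637  0.00463553] [ 0.33910342 -0.44607479 -0.36533361]
291 130
```

View pics/s3.png

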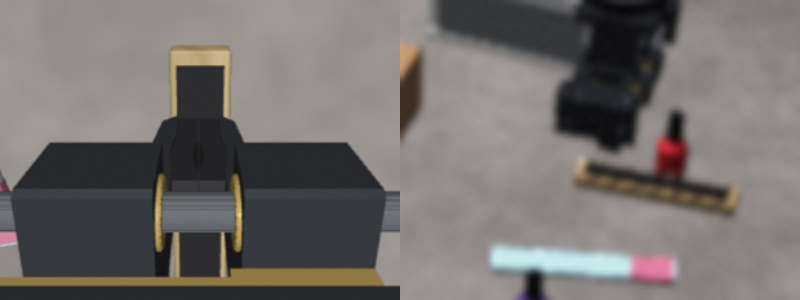

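Run:
```python
from h import *
s=read_state();m=cam("wrist")
R=cv2.Rodrigues(np.array([0,0,0.]))[0]
from scipy.spatial.transform import Rotation as Ro
R=Ro.from_euler("xyz",s["eef_rot"]).as_matrix(); p=np.array(s["position"])
for dz in(0,-.02,-.04,-.06):
    print(dz,[np.round(proj(m,p+R@np.array([0,y,dz])),0) for y in(-.044,0,.044)], [np.round((proj(m,p+R@np.array([9e-3,y,dz]))),0) for y in(-.044,.044)])
W=np.linalg.inv(np.array(m["world_to_cam"])); print(W[:3,3]-p, s["joint_positions"])
im=read_camera("wrist"); print(im.shape)
# buffer near here: wood end edge corners in full image (crop -> full: u=100+x/1.29, v=140+y/1.23)
P=[ray(m,100+x/1.29,140+y/1.23,.014)*1000 for x,y in((171,50),(230,50),(171,115),(230,115))]; print(np.round(P))
```

```text
0 [array([185., 224.]), array([255., 224.]), array([325., 224.])] [array([184., 211.]), array([326., 211.])]
-0.02 [array([178., 237.]), array([255., 237.]), array([333., 237.])] [array([177., 223.]), array([334., 223.])]
-0.04 [array([169., 254.]), array([256., 254.]), array([343., 254.])] [array([167., 237.]), array([344., 237.])]
-0.06 [array([157., 274.]), array([256., 274.]), array([355., 274.])] [array([155., 256.]), array([357., 256.])]
[ 0.07169415 -0.01346171  0.18453475] [-8.51046532e-01  7.13422998e-01  1.29658644e+00  1.36726301e-05
  1.13159116e+00  9.18000120e-01]
(384, 512, 3)
[[ 533. -386.   14.]
 [ 528. -412.   14.]
 [ 501. -379.   14.]
 [ 496. -406.   14.]]
```

The ray-cast puts the board at the right place and width, so the camera height is right. The fingertips, though, show about 38 mm behind the reported TCP: at 88 mm open they appear at row 237, which matches dz = -0.04, and the side view agrees. I open and feel for the sill in small steps.

play_rows --series '[[0.055,[0,0,0],[0,0,0]],[0.055,[0,0,0],[0,0,0]],[0.055,[0,0,0],[0,0,0]],[0.055,[0,0,0],[0,0,0]],[0.055,[0,0,-0.01],[0,0,0]],[0.055,[0,0,-0.02],[0,0,0]],[0.055,[0,0,-0.028],[0,0,0]],[0.055,[0,0,-0.033],[0,0,0]],[0.055,[0,0,-0.033],[0,0,0]]]'

```text
time: 7.0
position: [0.5004, -0.3925, -0.0288]
eef_rot: [-3.141, 0.001, -0.198]
contact_force: [1.0, -0.8, 0.3]
opening: 0.0553
gripper_force: 0.0
```

play_rows --series '[[0.055,[0,0,-0.003],[0,0,0]],[0.055,[0,0,-0.003],[0,0,0]]]'

```text
time: 7.25
position: [0.5005, -0.3927, -0.0313]
eef_rot: [3.142, -0.0, -0.198]
contact_force: [-0.2, -0.2, -0.2]
opening: 0.0549
gripper_force: 0.0
```

play_rows --series '[[0.055,[0,0,-0.003],[0,0,0]],[0.055,[0,0,-0.003],[0,0,0]]]'

```text
time: 7.5
position: [0.5004, -0.3926, -0.0346]
eef_rot: [-3.141, 0.0, -0.198]
contact_force: [-0.0, 0.1, 0.4]
opening: 0.0549
gripper_force: 0.0
```

play_rows --series '[[0.01,[0,0,0],[0,0,0]],[0.01,[0,0,0],[0,0,0]],[0.01,[0,0,0],[0,0,0]],[0.01,[0,0,0],[0,0,0]],[0.01,[0,0,0],[0,0,0]]]'

```text
time: 8.12
position: [0.5005, -0.3927, -0.0343]
eef_rot: [3.142, -0.0, -0.198]
contact_force: [0.7, -0.6, 0.8]
opening: 0.0279
gripper_force: 25.0
```

Gripped at 28 mm. Carry it over the tray while turning it.

play_rows --series '[[0.01,[0,0,0.01],[0,0,0]],[0.01,[0,0,0.05],[0,0,0]],[0.01,[0,0,0.1],[0,0,0]],[0.01,[0,0,0.15],[0,0,0]],[0.01,[0,0.03,0.16],[0,0,5]],[0.01,[0,0.08,0.16],[0,0,14]],[0.01,[0,0.13,0.16],[0,0,23]],[0.01,[0,0.18,0.16],[0,0,32]],[0.01,[0,0.23,0.16],[0,0,41]],[0.01,[0,0.29,0.16],[0,0,50]],[0.01,[0,0.35,0.16],[0,0,60]],[0.01,[0,0.41,0.16],[0,0,70]],[0.01,[0,0.47,0.16],[0,0,80]],[0.01,[0,0.53,0.16],[0,0,90]],[0.01,[0,0.58,0.16],[0,0,99]],[0.01,[-0.002,0.62,0.16],[0,0,106]],[0.01,[-0.002,0.639,0.16],[0,0,110.5]],[0.01,[-0.002,0.639,0.16],[0,0,110.5]],[0.01,[-0.002,0.639,0.16],[0,0,110.5]],[0.01,[-0.002,0.639,0.16],[0,0,110.5]]]'

```text
time: 10.62
position: [0.4987, 0.2454, 0.1258]
eef_rot: [3.142, 0.0, 1.728]
contact_force: [-0.9, -0.1, 0.3]
opening: 0.0277
gripper_force: 25.0
```

```bash
python3 w.py 2
python3 - <<'E'
from m import *
s=read_state(); print(s["opening"],s["gripper_force"])
for n in("scene","side"):
    im=read_camera(n); m=cam(n); cv2.imwrite(f"pics/{n}2.png",im)
    print(n,rects(n,im,m,white,.018,(400,700,50,330)),rects(n,im,m,lambda H,S,V:V<70,.14,(400,700,50,330)))
E
```

```text
[0.499 0.245 0.126] [3.142 0.    1.728] [ 0.24  0.45  1.4  -0.    1.28  0.09]
black [(534, 43, 606, 76, 9.0), (520, 112, 443, 162, 9.0), (600, 375, 64, 31, -32.5)]
white [(575, 73, 43, 29, -66.5), (778, 94, 58, 53, -81.0), (345, 239, 315, 177, 88.0), (543, 255, 137, 22, 9.0), (704, 275, 247, 87, -74.4), (492, 378, 62, 46, 9.0), (640, 398, 37, 5, -1.8)]
glass []
red []
vio [(601, 396, 24, 6, 15.5)]
0.027407321054911078 24.986828863620758
scene [(556, 167, 138, 24, 9.2), (542, 253, 138, 25, 9.1)] [(690, 276, 51, 31, -3.8)]
side [(567, 166, 125, 28, 9.0), (540, 251, 143, 27, 9.1)] [(474, 102, 308, 234, 32.9)]
```

View pics/w2.png

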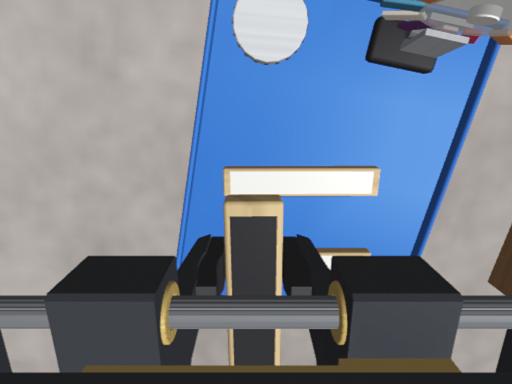

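The wrist view shows the held buffer square to laid2, with its end at (254,203) and laid2 at (302,181). Laid2 measures (543,255), consistent with before. Lower it.

play_rows --series '[[0.01,[0,0,-0.05],[0,0,0]],[0.01,[0,0,-0.09],[0,0,0]],[0.01,[0,0,-0.12],[0,0,0]],[0.01,[0,0,-0.135],[0,0,0]],[0.01,[0,0,-0.139],[0,0,0]],[0.01,[0,0,-0.1415],[0,0,0]],[0.01,[0,0,-0.1415],[0,0,0]]]'

```text
time: 11.65
position: [0.4989, 0.2464, -0.0151]
eef_rot: [3.14, -0.0, 1.73]
contact_force: [0.5, 0.1, 0.4]
opening: 0.0274
gripper_force: 25.0
```

play_rows --series '[[0.05,[0,0,0],[0,0,0]],[0.05,[0,0,0],[0,0,0]],[0.05,[0,0,0],[0,0,0]],[0.05,[0,0,0.02],[0,0,0]],[0.05,[0,0,0.06],[0,0,0]],[0.05,[0,0,0.12],[0,0,0]],[0.05,[0.01,-0.05,0.16],[0,0,-10]],[0.05,[0.02,-0.1,0.18],[0,0,-20]],[0.05,[0.03,-0.14,0.18],[0,0,-30]],[0.05,[0.03,-0.18,0.18],[0,0,-40]],[0.05,[0.03,-0.22,0.18],[0,0,-50]],[0.05,[0.03,-0.25,0.18],[0,0,-60]],[0.05,[0.03,-0.28,0.18],[0,0,-70]],[0.05,[0.03,-0.3,0.18],[0,0,-80]],[0.05,[0.03,-0.31,0.18],[0,0,-90]],[0.05,[0.03,-0.31,0.18],[0,0,-99]],[0.05,[0.03,-0.31,0.18],[0,0,-99]],[0.05,[0.03,-0.31,0.18],[0,0,-99]]]'

```text
time: 13.9
position: [0.5284, -0.0635, 0.1642]
eef_rot: [-3.142, 0.0, 0.006]
contact_force: [-0.1, 0.0, 0.1]
opening: 0.05
gripper_force: 0.0
```

```bash
sed -i 's/V<55/V<75/' m.py; python3 w.py 3
python3 - <<'E'
from m import *
for n in("scene","side"):
    im=read_camera(n); m=cam(n); cv2.imwrite(f"pics/{n}3.png",im)
    print(n,rects(n,im,m,black,.032,(400,700,50,330)))
m=cam("wrist"); im=cv2.imread("pics/w3.png")
br=lambda H,S,V:(H>12)&(H<26)&(S>60)&(V>60)
print(rects("w",im,m,br,.014,(400,750,-350,50)))
E
```

```text
[ 0.528 -0.064  0.164] [-3.142  0.     0.005] [-0.34  0.38  1.41  0.    1.35  1.22]
black [(363, -262, 287, 182, 88.6), (551, -200, 28, 17, 72.4), (349, -65, 686, 215, -89.6), (600, -33, 121, 20, -1.9), (506, 186, 75, 22, -80.3)]
white [(539, -262, 116, 25, 0.6), (610, -166, 117, 74, 4.3), (577, -70, 29, 29, 45.5), (576, 171, 99, 24, 9.1)]
glass [(459, -268, 35, 26, 0.4), (530, -148, 37, 25, 4.9)]
red []
vio [(559, -177, 33, 28, 72.7)]
scene [(505, 202, 129, 18, -80.3)]
side [(505, 202, 127, 18, -80.5)]
[(573, -71, 18, 17, 45.3), (606, -34, 149, 27, -1.9)]
```

View pics/w3.png

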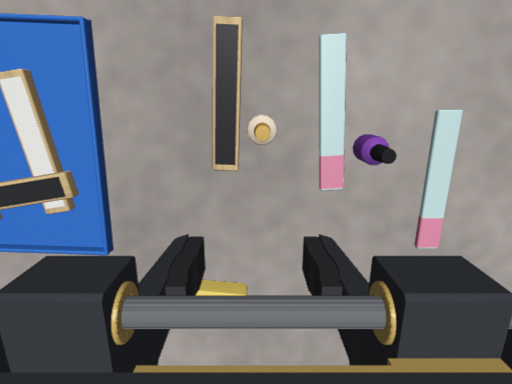

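Wrist view: buffer B spans (227,18) to (226,170), with the cream bottle at (262,130) to its right. File pink ends are at (332,172) and (430,232). Buffer A now lies at (505,202), square on the boards. Next is buffer B at (606,-34), yaw -1.9°, gripped 35 mm toward its far end.

play_rows --series '[[0.05,[0.05,0.015,0],[0,0,-2]],[0.05,[0.1,0.029,0],[0,0,-2.2]],[0.05,[0.113,0.029,-0.04],[0,0,-2.2]],[0.05,[0.113,0.029,-0.1],[0,0,-2.2]],[0.05,[0.113,0.029,-0.15],[0,0,-2.2]],[0.05,[0.113,0.029,-0.18],[0,0,-2.2]],[0.05,[0.113,0.029,-0.192],[0,0,-2.2]],[0.05,[0.113,0.029,-0.198],[0,0,-2.2]],[0.05,[0.113,0.029,-0.198],[0,0,-2.2]],[0.01,[0.113,0.029,-0.198],[0,0,-2.2]],[0.01,[0.113,0.029,-0.198],[0,0,-2.2]],[0.01,[0.113,0.029,-0.198],[0,0,-2.2]],[0.01,[0.113,0.029,-0.198],[0,0,-2.2]]]'

```text
time: 15.68
position: [0.6418, -0.0348, -0.0332]
eef_rot: [3.141, -0.001, -0.036]
contact_force: [-0.8, 1.0, 4.3]
opening: 0.0275
gripper_force: 25.0
```

play_rows --series '[[0.01,[0,0,0.01],[0,0,0]],[0.01,[0,0,0.05],[0,0,0]],[0.01,[0,0,0.1],[0,0,0]],[0.01,[0,0,0.15],[0,0,0]],[0.01,[-0.01,0.03,0.16],[0,0,8]],[0.01,[-0.02,0.06,0.16],[0,0,18]],[0.01,[-0.02,0.09,0.16],[0,0,28]],[0.01,[-0.03,0.12,0.16],[0,0,38]],[0.01,[-0.03,0.15,0.16],[0,0,48]],[0.01,[-0.04,0.18,0.16],[0,0,58]],[0.01,[-0.04,0.21,0.16],[0,0,68]],[0.01,[-0.05,0.24,0.16],[0,0,78]],[0.01,[-0.0555,0.27,0.16],[0,0,88]],[0.01,[-0.0555,0.286,0.16],[0,0,96]],[0.01,[-0.0555,0.286,0.16],[0,0,101]],[0.01,[-0.0555,0.286,0.16],[0,0,101]],[0.01,[-0.0555,0.286,0.12],[0,0,101]],[0.01,[-0.0555,0.286,0.07],[0,0,101]],[0.01,[-0.0555,0.286,0.04],[0,0,101]],[0.01,[-0.0555,0.286,0.04],[0,0,101]]]'

```text
time: 18.18
position: [0.5849, 0.2507, 0.0044]
eef_rot: [-3.137, 0.0, 1.725]
contact_force: [-0.0, 0.2, 0.1]
opening: 0.0278
gripper_force: 25.0
```

play_rows --series '[[0.01,[0,0,-0.012],[0,0,0]],[0.01,[0,0,-0.018],[0,0,0]],[0.01,[0,0,-0.0215],[0,0,0]],[0.01,[0,0,-0.0215],[0,0,0]],[0.05,[0,0,-0.0215],[0,0,0]],[0.05,[0,0,-0.0215],[0,0,0]],[0.05,[0,0,-0.0215],[0,0,0]]]'

```text
time: 19.05
position: [0.586, 0.2514, -0.0152]
eef_rot: [3.141, -0.0, 1.727]
contact_force: [-0.2, -0.4, -0.5]
opening: 0.0499
gripper_force: 0.0
```

play_rows --series '[[0.05,[0,0,0.02],[0,0,0]],[0.05,[0,0,0.07],[0,0,0]],[0.05,[0,0,0.13],[0,0,0]],[0.05,[0,-0.04,0.15],[0,0,-9]],[0.05,[0.01,-0.08,0.15],[0,0,-18]],[0.05,[0.01,-0.13,0.15],[0,0,-27]],[0.05,[0.02,-0.18,0.15],[0,0,-36]],[0.05,[0.02,-0.22,0.15],[0,0,-45]],[0.05,[0.03,-0.27,0.15],[0,0,-54]],[0.05,[0.03,-0.31,0.15],[0,0,-64]],[0.05,[0.04,-0.34,0.15],[0,0,-74]],[0.05,[0.04,-0.37,0.15],[0,0,-84]],[0.05,[0.04,-0.393,0.15],[0,0,-92]],[0.05,[0.04,-0.393,0.15],[0,0,-94.8]],[0.05,[0.04,-0.393,0.15],[0,0,-94.8]],[0.05,[0.04,-0.393,0.15],[0,0,-94.8]]]'

```text
time: 21.05
position: [0.626, -0.1414, 0.1347]
eef_rot: [-3.142, 0.0, 0.074]
contact_force: [0.5, -0.3, -0.1]
opening: 0.05
gripper_force: 0.0
```

```bash
python3 w.py 4
python3 - <<'E'
from m import *
for n in("scene","side"):
    im=read_camera(n); m=cam(n); cv2.imwrite(f"pics/{n}4.png",im)
    print(n,rects(n,im,m,black,.032,(400,700,50,330)),rects(n,im,m,glass,.008,(400,700,-350,0)),rects(n,im,m,white,.018,(400,700,50,330),20))
E
```

```text
[ 0.626 -0.141  0.135] [ 3.142 -0.     0.074] [-0.41  0.59  1.13 -0.    1.43  1.09]
black [(734, -327, 101, 18, 75.6), (533, -149, 626, 324, -85.7), (766, -82, 54, 21, -73.5)]
white [(563, -264, 77, 24, 0.4), (611, -144, 117, 24, 3.7), (580, -69, 32, 29, -9.2)]
glass [(530, -149, 35, 25, 4.3)]
red []
vio [(566, -181, 38, 25, 6.8)]
scene [(505, 202, 129, 18, -80.3), (591, 215, 129, 18, -80.2)] [(457, -271, 36, 28, 2.5), (540, -270, 118, 26, 0.6), (529, -151, 37, 27, 4.4), (611, -146, 118, 26, 3.8)] [(552, 166, 53, 24, 9.7), (617, 176, 21, 13, -89.2), (537, 252, 53, 23, 9.3), (603, 263, 22, 13, -80.3)]
side [(504, 202, 127, 17, -80.5), (591, 214, 127, 18, -80.2)] [(456, -272, 33, 27, 6.6), (527, -151, 33, 28, 2.9)] [(491, 155, 24, 14, -87.0), (554, 163, 60, 26, 6.2), (620, 174, 26, 19, -82.1), (478, 240, 27, 12, 80.1), (540, 250, 59, 26, 6.2), (606, 256, 35, 18, -82.9)]
```

Both buffers sit well: (505,202) and (591,215), yaw 99.7°. Now file 2.

play_rows --series '[[0.05,[0,-0.0015,-0.06],[0,0,-0.4]],[0.05,[0,-0.0015,-0.12],[0,0,-0.4]],[0.05,[0,-0.0015,-0.15],[0,0,-0.4]],[0.05,[0,-0.0015,-0.16],[0,0,-0.4]],[0.05,[0,-0.0015,-0.166],[0,0,-0.4]],[0.05,[0,-0.0015,-0.167],[0,0,-0.4]],[0.05,[0,-0.0015,-0.167],[0,0,-0.4]]]'

```text
time: 22.08
position: [0.6265, -0.1434, -0.0313]
eef_rot: [3.141, -0.002, 0.065]
contact_force: [-0.1, 0.3, 0.5]
opening: 0.0503
gripper_force: 0.0
```

play_rows --series '[[0.01,[0,0,0],[0,0,0]],[0.01,[0,0,0],[0,0,0]],[0.01,[0,0,0],[0,0,0]],[0.01,[0,0,0],[0,0,0]],[0.01,[0,0,0],[0,0,0]]]'

```text
time: 22.7
position: [0.6261, -0.1432, -0.0322]
eef_rot: [3.141, -0.0, 0.065]
contact_force: [-0.9, 0.7, 2.3]
opening: 0.0241
gripper_force: 25.0
```

play_rows --series '[[0.01,[0,0,0.004],[0,0,0]],[0.01,[0,0,0.008],[0,0,0]],[0.01,[0,0,0.013],[0,0,0]],[0.01,[0,0,0.013],[0,0,0]]]'

```text
time: 23.2
position: [0.6262, -0.1433, -0.0188]
eef_rot: [3.141, -0.001, 0.065]
contact_force: [-0.7, -0.1, -1.0]
opening: 0.0245
gripper_force: 25.0
```

Run:
```python
from m import *
out=[]
for n in("scene","side"):
    im=read_camera(n); m=cam(n); cv2.imwrite(f"pics/{n}5.png",im)
    print(n,[rects(n,im,m,glass,h,(400,700,-220,0)) for h in(.008,.021)])
    u,v=map(int,proj(m,(.59,-.145,.01))); out.append(cv2.resize(im[v-45:v+45,u-60:u+60],(400,300),interpolation=cv2.INTER_CUBIC))
cv2.imwrite("pics/f2.png",np.hstack(out))
print(read_state()["opening"])
im=read_camera("wrist");m=cam("wrist");cv2.imwrite("pics/w5.png",im); print(rects("w",im,m,white,.021,(400,750,-250,0)),rects("w",im,m,glass,.021,(400,750,-250,0)))
```

```text
scene [[(630, -140, 65, 26, 2.4)], [(638, -143, 65, 26, 2.4)]]
side [[(527, -164, 33, 29, 3.9)], [(527, -150, 32, 29, 3.9)]]
0.024272001669984063
[(569, -146, 25, 24, -86.2), (636, -141, 66, 25, 4.1)] []
```

View pics/f2.png

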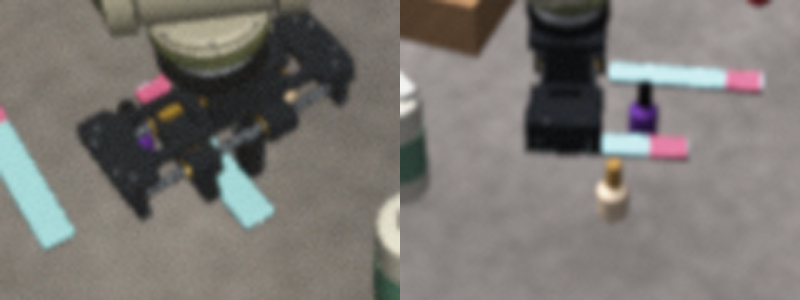

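Scene and side crops show file 2 held clear of the sill and level: its pink end reads z≈21 mm by ray-cast, at (670,147) in the crop. Carry it to the slot over laid2.

play_rows --series '[[0.01,[0,0,0.03],[0,0,0]],[0.01,[0,0,0.08],[0,0,0]],[0.01,[0,0,0.13],[0,0,0]],[0.01,[0,0.02,0.16],[0,0,1]],[0.01,[-0.01,0.06,0.16],[0,0,2]],[0.01,[-0.01,0.11,0.16],[0,0,3]],[0.01,[-0.02,0.16,0.16],[0,0,4]],[0.01,[-0.03,0.21,0.16],[0,0,5]],[0.01,[-0.03,0.26,0.16],[0,0,5.6]],[0.01,[-0.04,0.31,0.16],[0,0,5.6]],[0.01,[-0.05,0.36,0.16],[0,0,5.6]],[0.01,[-0.0504,0.39,0.16],[0,0,5.6]],[0.01,[-0.0504,0.4011,0.16],[0,0,5.6]],[0.01,[-0.0504,0.4011,0.16],[0,0,5.6]],[0.01,[-0.0504,0.4011,0.16],[0,0,5.6]],[0.01,[-0.0504,0.4011,0.12],[0,0,5.6]],[0.01,[-0.0504,0.4011,0.07],[0,0,5.6]],[0.01,[-0.0504,0.4011,0.04],[0,0,5.6]],[0.01,[-0.0504,0.4011,0.035],[0,0,5.6]],[0.01,[-0.0504,0.4011,0.035],[0,0,5.6]]]'

```text
time: 25.85
position: [0.5764, 0.2574, 0.0167]
eef_rot: [-3.142, -0.001, 0.162]
contact_force: [0.5, 0.4, -0.4]
opening: 0.0237
gripper_force: 25.0
```

Run:
```python
from m import *
s=read_state(); print(s["opening"],s["gripper_force"],s["position"],s["eef_rot"])
aq=lambda H,S,V:(H>78)&(H<102)&(S>18)&(V>120)
pk=lambda H,S,V:(H>160)&(S>60)&(V>120)
for n in("scene","side","wrist"):
    im=read_camera(n); m=cam(n)
    print(n,[rects(n,im,m,f,.056,(400,700,180,330),20) for f in (aq,pk)])
```

```text
0.023717354981159948 24.99821126461029 [0.57636712 0.25744985 0.01665774] [-3.14154388e+00 -1.38569377e-03  1.62218804e-01]
scene [[(595, 258, 48, 28, 8.6)], []]
side [[(518, 247, 35, 29, 6.2), (612, 263, 23, 7, -82.4)], [(480, 243, 38, 27, -0.5)]]
wrist [[(520, 250, 25, 24, -80.6), (585, 261, 68, 26, 9.8)], []]
```

play_rows --series '[[0.01,[0,0,-0.006],[0,0,0]],[0.01,[0,0,-0.011],[0,0,0]],[0.01,[0,0,-0.014],[0,0,0]],[0.01,[0,0,-0.016],[0,0,0]],[0.01,[0,0,-0.0165],[0,0,0]],[0.01,[0,0,-0.0165],[0,0,0]]]'

```text
time: 26.75
position: [0.5756, 0.258, -0.0002]
eef_rot: [-3.142, -0.0, 0.163]
contact_force: [-2.4, -1.1, 4.1]
opening: 0.0244
gripper_force: 25.0
```

play_rows --series '[[0.03,[0,0,0],[0,0,0]],[0.04,[0,0,0],[0,0,0]],[0.05,[0,0,0],[0,0,0]],[0.05,[0,0,0],[0,0,0]],[0.05,[0,0,0.015],[0,0,0]],[0.05,[0,0,0.05],[0,0,0]],[0.05,[0,0,0.1],[0,0,0]],[0.05,[0,-0.03,0.14],[0,0,-1]],[0.05,[-0.01,-0.08,0.14],[0,0,-3]],[0.05,[-0.02,-0.14,0.14],[0,0,-5]],[0.05,[-0.03,-0.2,0.14],[0,0,-7]],[0.05,[-0.04,-0.26,0.14],[0,0,-9]],[0.05,[-0.05,-0.32,0.14],[0,0,-9]],[0.05,[-0.06,-0.38,0.14],[0,0,-9]],[0.05,[-0.07,-0.44,0.14],[0,0,-9]],[0.05,[-0.07,-0.5,0.14],[0,0,-9]],[0.05,[-0.072,-0.527,0.14],[0,0,-9]],[0.05,[-0.072,-0.527,0.14],[0,0,-9]],[0.05,[-0.072,-0.527,0.14],[0,0,-9]]]'

```text
time: 29.12
position: [0.5036, -0.2681, 0.1397]
eef_rot: [-3.142, -0.0, 0.007]
contact_force: [-0.1, 1.0, -0.1]
opening: 0.0498
gripper_force: 0.0
```

```bash
python3 w.py 6
python3 - <<'E'
from m import *
aq=lambda H,S,V:(H>78)&(H<102)&(S>18)&(V>120)
pk=lambda H,S,V:(H>160)&(S>60)&(V>120)
for n in("scene","side"):
    im=read_camera(n); m=cam(n)
    print(n,[rects(n,im,m,f,.040,(400,700,180,330),20) for f in (aq,pk)],rects(n,im,m,black,.032,(400,700,50,330)))
E
```

```text
[ 0.504 -0.268  0.14 ] [-3.142 -0.     0.007] [-0.7   0.46  1.34  0.    1.34  0.87]
black [(343, -270, 636, 199, -89.5), (553, -175, 25, 17, -72.2)]
white [(538, -269, 115, 24, 1.0), (578, -64, 28, 26, 85.4)]
glass [(440, -429, 29, 21, -68.6), (458, -269, 36, 25, 0.4)]
red [(453, -408, 39, 27, 49.8)]
vio [(558, -192, 30, 28, -74.5)]
scene [[(559, 253, 121, 32, 10.2)], [(480, 238, 34, 29, 9.9)]] [(508, 184, 94, 18, -79.2), (594, 199, 95, 17, -80.2)]
side [[(556, 255, 116, 29, 8.6)], [(477, 242, 35, 29, 3.0)]] [(508, 180, 83, 17, -81.0), (594, 194, 86, 18, -80.4)]
```

File 2 lies at about (540,251), yaw about 9.5°. Now file 1.

play_rows --series '[[0.05,[0,-0.001,-0.06],[0,0,0]],[0.05,[0,-0.001,-0.12],[0,0,0]],[0.05,[0,-0.001,-0.15],[0,0,0]],[0.05,[0,-0.001,-0.164],[0,0,0]],[0.05,[0,-0.001,-0.17],[0,0,0]],[0.05,[0,-0.001,-0.172],[0,0,0]],[0.05,[0,-0.001,-0.172],[0,0,0]],[0.01,[0,-0.001,-0.172],[0,0,0]],[0.01,[0,-0.001,-0.172],[0,0,0]],[0.01,[0,-0.001,-0.172],[0,0,0]],[0.01,[0,-0.001,-0.172],[0,0,0]],[0.01,[0,-0.001,-0.172],[0,0,0]]]'

```text
time: 30.78
position: [0.5037, -0.2702, -0.0327]
eef_rot: [3.141, -0.0, 0.006]
contact_force: [0.5, 0.5, 2.9]
opening: 0.0244
gripper_force: 25.0
```

play_rows --series '[[0.01,[0,0,0.004],[0,0,0]],[0.01,[0,0,0.008],[0,0,0]],[0.01,[0,0,0.013],[0,0,0]],[0.01,[0,0,0.013],[0,0,0]]]'

```text
time: 31.28
position: [0.5038, -0.2702, -0.0194]
eef_rot: [3.141, -0.001, 0.006]
contact_force: [-0.4, 0.1, -0.2]
opening: 0.0244
gripper_force: 25.0
```

Run:
```python
from m import *
s=read_state(); print(s["opening"],s["gripper_force"],s["position"],s["eef_rot"])
aq=lambda H,S,V:(H>78)&(H<102)&(S>18)&(V>120)
pk=lambda H,S,V:(H>160)&(S>60)&(V>120)
for n in("scene","side","wrist"):
    im=read_camera(n); m=cam(n)
    print(n,[rects(n,im,m,f,.021,(400,700,-330,-220),20) for f in (aq,pk)])
```

```text
0.0243794535745206 24.99968022108078 [ 0.50377022 -0.27022994 -0.01940973] [ 3.14107824e+00 -6.17913619e-04  5.97989138e-03]
scene [[(541, -271, 123, 28, 0.6)], [(455, -269, 23, 13, -87.2)]]
side [[(554, -269, 81, 36, 0.7)], [(455, -270, 37, 32, 6.6)]]
wrist [[(439, -269, 23, 1, -89.6), (538, -269, 116, 25, 0.4)], [(449, -269, 26, 19, -89.6)]]
```

play_rows --series '[[0.01,[0,0,0.03],[0,0,0]],[0.01,[0,0,0.08],[0,0,0]],[0.01,[0,0,0.13],[0,0,0]],[0.01,[0,0.02,0.16],[0,0,1]],[0.01,[0,0.06,0.16],[0,0,2]],[0.01,[0.01,0.11,0.16],[0,0,3]],[0.01,[0.01,0.16,0.16],[0,0,4]],[0.01,[0.02,0.21,0.16],[0,0,5]],[0.01,[0.02,0.27,0.16],[0,0,6]],[0.01,[0.03,0.33,0.16],[0,0,7]],[0.01,[0.03,0.38,0.16],[0,0,8]],[0.01,[0.0362,0.42,0.16],[0,0,9.1]],[0.01,[0.0362,0.4327,0.16],[0,0,9.1]],[0.01,[0.0362,0.4327,0.16],[0,0,9.1]],[0.01,[0.0362,0.4327,0.16],[0,0,9.1]],[0.01,[0.0362,0.4327,0.12],[0,0,9.1]],[0.01,[0.0362,0.4327,0.07],[0,0,9.1]],[0.01,[0.0362,0.4327,0.045],[0,0,9.1]],[0.01,[0.0362,0.4327,0.037],[0,0,9.1]],[0.01,[0.0362,0.4327,0.037],[0,0,9.1]]]'

```text
time: 33.92
position: [0.5402, 0.162, 0.0176]
eef_rot: [3.141, -0.0, 0.164]
contact_force: [-0.0, 0.2, -1.4]
opening: 0.0245
gripper_force: 25.0
```

Run:
```python
from m import *
s=read_state(); print(s["opening"],s["gripper_force"],s["position"],s["eef_rot"])
aq=lambda H,S,V:(H>78)&(H<102)&(S>18)&(V>120)
pk=lambda H,S,V:(H>160)&(S>60)&(V>120)
for n in("scene","side"):
    im=read_camera(n); m=cam(n)
    print(n,[rects(n,im,m,f,.058,(400,700,100,330),20) for f in (aq,pk)])
```

```text
0.02452111649603727 24.999720454216003 [0.5401998  0.16198708 0.01761282] [ 3.14149926e+00 -4.94627464e-04  1.63796949e-01]
scene [[(584, 167, 105, 31, 9.7), (572, 240, 119, 31, 10.2)], []]
side [[(598, 171, 66, 26, 6.3), (555, 266, 114, 29, 8.5)], [(484, 152, 27, 13, -87.9), (478, 254, 34, 29, 3.0)]]
```

play_rows --series '[[0.01,[0,0,-0.006],[0,0,0]],[0.01,[0,0,-0.011],[0,0,0]],[0.01,[0,0,-0.0145],[0,0,0]],[0.01,[0,0,-0.0165],[0,0,0]],[0.01,[0,0,-0.0175],[0,0,0]],[0.01,[0,0,-0.0175],[0,0,0]]]'

```text
time: 34.78
position: [0.5398, 0.1626, -0.0004]
eef_rot: [-3.142, 0.0, 0.165]
contact_force: [0.1, -0.5, -0.4]
opening: 0.0249
gripper_force: 25.0
```

play_rows --series '[[0.03,[0,0,0],[0,0,0]],[0.04,[0,0,0],[0,0,0]],[0.05,[0,0,0],[0,0,0]],[0.05,[0,0,0],[0,0,0]],[0.05,[0,0,0.015],[0,0,0]],[0.05,[0,0,0.05],[0,0,0]],[0.05,[0,0,0.1],[0,0,0]],[0.05,[-0.02,-0.02,0.15],[0,0,0]],[0.05,[-0.06,-0.06,0.18],[0,0,0]],[0.05,[-0.1,-0.1,0.2],[0,0,0]],[0.05,[-0.13,-0.14,0.2],[0,0,0]],[0.05,[-0.13,-0.14,0.2],[0,0,0]],[0.05,[-0.13,-0.14,0.2],[0,0,0]]]'

```text
time: 36.4
position: [0.4102, 0.0228, 0.2003]
eef_rot: [3.141, -0.001, 0.164]
contact_force: [0.1, -0.6, -0.3]
opening: 0.0502
gripper_force: 0.0
```

Run:
```python
from m import *
aq=lambda H,S,V:(H>78)&(H<102)&(S>18)&(V>120)
pk=lambda H,S,V:(H>160)&(S>60)&(V>120)
for n in("scene","side"):
    im=read_camera(n); m=cam(n); cv2.imwrite(f"pics/{n}9.png",im)
    print(n,[rects(n,im,m,f,.040,(400,700,100,330),20) for f in (aq,pk)],rects(n,im,m,black,.032,(400,700,100,330),20),rects(n,im,m,white,.018,(400,700,100,330),10))
s=read_state(); print(s["time"],s["position"],np.abs(s["dq"]).max(),s["contact_force"])
```

```text
scene [[(575, 166, 120, 30, 9.8), (559, 253, 121, 32, 10.2)], [(495, 151, 36, 28, 14.9), (481, 238, 36, 29, 11.1)]] [(504, 205, 52, 18, -79.2), (590, 219, 53, 18, -79.8)] [(553, 160, 50, 12, 8.9), (538, 246, 51, 12, 8.0)]
side [[(570, 168, 117, 30, 8.6), (556, 255, 116, 29, 8.5)], [(493, 155, 35, 30, 3.4), (477, 242, 35, 29, 3.0)]] [(506, 195, 53, 17, -80.3), (591, 210, 53, 17, -79.9)] [(570, 156, 123, 46, 8.4), (553, 247, 121, 43, 12.1)]
36.5 [0.41033226 0.02325925 0.19978442] 0.00667375880967425 [ 0.15388149  0.12483535 -0.45545355]
```

Both files lie 88 mm apart, square and level on the buffers, and the arm is clear.

```bash
python3 -c "
from workcell import *
print(close_job())"
```

```text
the job is handed in; nothing more can be done
None
```

I built the stack and handed the job in at about 36.5 s. The last camera measurements showed both buffers and both files in place, square within about 1° and 88 mm apart between centres (about 60 mm gap). No verdict came back, and I did not re-measure the bottles, tin, lotion or block at the end.

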